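Load two spark plugs into a sloping feed rail

ROBOT

A 6-joint arm with a two-finger parallel gripper is mounted at the origin on a cart in front of the work surface, level with it; the furniture and walls round the work are solid. World frame = base frame: x ahead of the robot, y to its left, z up, the work surface at z = 0. Lengths are in m, angles in rad, forces in N, time in s.
With the tool pointing down it reaches from about 0.275 to 0.975 m from the base axis. Payload 8.4 kg.
Tool frame: the origin (TCP) lies on the centre line of the jaws, within the pads' length; the fingertips stand 8 mm ahead of it and the grasp point (between the pads) lies 11 mm behind it; z points along the fingers, x is the direction in which the jaws open and shut, and the axes are right-handed (so a half turn about z gives the same grasp; the last joint's range is limited). The gripper opens to 92 mm and grips with 3 to 60 N. Pads are 20 mm wide; open, the fingers measure 128 mm over their backs; the gripper's body (75 mm by 189 mm) begins 69 mm behind the grasp point.
Start: joints at [-1.104, 0.353, 1.633, -0, 1.155, -0.002], TCP at [0.282, -0.558, 0.223] pointing down, gripper open.
Joint ranges: [-2.63, 2.63], [-0.92, 2.1], [0.06, 2.66], [-1.3, 4.44], [0, 2.69], [-3.02, 3.02]. Speed limits (rad/s): [2.22, 2.22, 2.79, 3.14, 3.14, 3.14].

INTERFACE

Orientations are given as a unit quaternion [w, x, y, z].
In Python, from station import arm, planner, read_state, capture, workorder gives the robot as it stands. Calls block until the motion is done:
- arm.move_pose(position, orientation): joint-space move of the TCP to a pose.
- arm.move_linear(position, rate=0.15, rotation=None, max_force=None): straight line of the TCP; rotation=None keeps the orientation; rate is the mean speed in m/s. With max_force (N) it stops when the force on the tool has changed by that much, and returns True; else False.
- arm.set_joints(angles): joint-space move.
- arm.open_jaws() and arm.grab(squeeze=None): open the fingers fully, or close them until they stop; squeeze is the grip in N (None keeps the last).
- arm.wait(seconds).
- planner.ik(position, orientation): joint angles nearest the present ones, or None.
- read_state(): the state.
- capture(name): name is "scene" or "top"; returns a dict with "image" (480x640x3 uint8, red, green, blue), "intrinsics" (3x3 intrinsics, pixels), "rvec" (rotation vector, rad) and "tvec" (3), from world to camera coordinates, as OpenCV has them. Camera axes: x right, y down, z forward; pixel columns grow to the right and rows downward; lengths in m; the calibration is good to about 2 mm. A picture is of the moment at which its call begins. There is no depth.
A pose or a line that the arm cannot do raises arm.Unreachable and nothing moves.
- workorder.hand_in(): hands the job in, once; it reports no verdict.
The state is a dict: "clock": time; "joint_positions": joint angles; "qd": joint speeds; "tau": joint torques, N m; "eef_pos": TCP position; "tcp_rot": TCP orientation; "contact_force": force on the tool from outside, world axes, zero at the start; "moment": the same for the moment, N m; "width": finger opening in m.
Only numpy, scipy, OpenCV 4.12 (cv2) and the standard library are available. Lean on these libraries where they do the work, as an engineer would, in place of code of your own. Each camera call takes 0.05 s, during which the arm holds its last target. There are 200 camera calls.

TASK

Slide both spark plugs into the sloping feed rail on the bench, one after the other, each with its dark threaded end going down the rail first. At the end both should lie inside the tube under the amber cover, the lower one against the red end stop and the other right behind it.

Things in the scene. Friction and masses are not known exactly. Their poses are not given: they have to be found in the camera images.
- plug_a: spark plug, the first of two alike, lying on its side: 71 mm long along its own y, 22 mm across and 19 mm high, about 0.05 kg. Origin at the middle of its length, on its underside. Its -y end is the dark threaded end; its +y end is the white porcelain end.
- plug_b: spark plug, the second of two alike, lying on its side: 71 mm long along its own y, 22 mm across and 19 mm high, about 0.05 kg. Origin at the middle of its length, on its underside. Its -y end is the dark threaded end; its +y end is the white porcelain end.
- channel: sloping channel of the feed rail, aluminium, on a grey stand fixed to the bench. Origin: on the channel floor, mid-width, at the inner face of the red end stop, 35 mm above the bench. x runs uphill along the floor, 25 degrees above level; y across; z square to the floor. From x = 0 to 150 mm it is a tube 32 mm wide and 28 mm high under a see-through amber cover.
- funnel (a point): point on the channel floor, mid-width, at the upper mouth of the tube (channel x = 150 mm). Uphill of it, to channel x = 235 mm, the channel is open above, with blue walls 18 mm high that flare to about 100 mm apart and steer a plug into the tube.
- tray (a point): point on the channel floor, mid-width, at channel x = 255 mm, 143 mm above the bench: on the open plate (140 mm wide, no walls, upper edge at x = 310 mm) where a plug is set down, its middle here and its length along the channel, held level or tilted to the slope, and let go. The floor is polished (friction about 0.12): the plug slides down into the tube by itself within a second.

How it is judged:
At the end, for the whole second after the job is handed in: Both plugs lie at rest in the tube of the channel: their middles 20 to 122 mm from the end stop, one of them closer than 50 mm, within 20 mm of the centre line, along the channel within 11 degrees, the dark threaded end pointing downhill (x of plug_a in the frame of channel between 0.02 and 0.122 m and y of plug_a in the frame of channel between -0.02 and 0.02 m and z of plug_a in the frame of channel between -0.01 and 0.03 m and angle between plug_a's own y axis and vertical between 0.934464 and 1.33446 rad and angle between the y axis of each of plug_a, plug_b and the x axis of channel, either way round below 0.2 rad and linear speed of each of plug_a, plug_b below 0.02 m/s and x of plug_b in the frame of channel between 0.02 and 0.122 m and y of plug_b in the frame of channel between -0.02 and 0.02 m and z of plug_b in the frame of channel between -0.01 and 0.03 m and angle between plug_b's own y axis and vertical between 0.934464 and 1.33446 rad and x of any of plug_a, plug_b in the frame of channel below 0.05 m); the robot touches nothing.
It also fails if it takes over 54 s, if anything falls off the work surface, if the arm or the gripper's body presses on something with over 40 N, if the wrist force passes 120 N, or if a joint passes its speed limit or range.

## Working session

There is one attempt and no reset: what is moved stays moved. The work goes in short steps, each a Python script; the robot and the scene stay as the last script left them, time stands still between calls to the robot, and variables do not carry over. Pictures are saved under pics/ and viewed, about 8 in all and at most 12, crops included, and the job is handed in when it is done.

```bash
mkdir -p pics; ls
python3 - <<'E'
from station import *
import cv2
for n in("scene","top"):
    c=capture(n); cv2.imwrite(f"pics/{n}0.png",c["image"][:,:,::-1]); print(n,c["intrinsics"],c["rvec"],c["tvec"])
print(read_state())
E
```

```text
pics
scene [[565.80132684   0.         309.73749905]
 [  0.         565.80132684 237.17626111]
 [  0.           0.           1.        ]] [ 1.20652738 -2.36363861  0.88792432] [0.32631146 0.39353676 1.17514989]
top [[474.76108063   0.         323.87299055]
 [  0.         474.76108063 243.46624084]
 [  0.           0.           1.        ]] [ 2.14666003 -2.19694698  0.08488054] [0.00947819 0.50059758 1.24913747]
{'clock': 0.1, 'joint_positions': array([-1.10439831e+00,  3.53588570e-01,  1.63404916e+00, -3.68416617e-05,
        1.15518085e+00, -2.39448829e-03]), 'qd': array([-0.00045419, -0.00063833, -0.00085583,  0.00063952, -0.00065503,
       -0.00154426]), 'tau': array([ 6.24126878e-04, -5.94907594e+01, -3.34929764e+01,  6.99486304e-02,
        1.82921102e-02, -1.26943388e-05]), 'eef_pos': array([ 0.28218188, -0.55719497,  0.22193724]), 'tcp_rot': array([-3.07827398e-04,  8.52004147e-01, -5.23534676e-01, -5.30329606e-04]), 'contact_force': array([-0.0742278 , -0.94508744, -0.05038954]), 'moment': array([0.00131567, 0.06342339, 0.01307846]), 'width': 0.09191599366793572}
```

View pics/scene0.png

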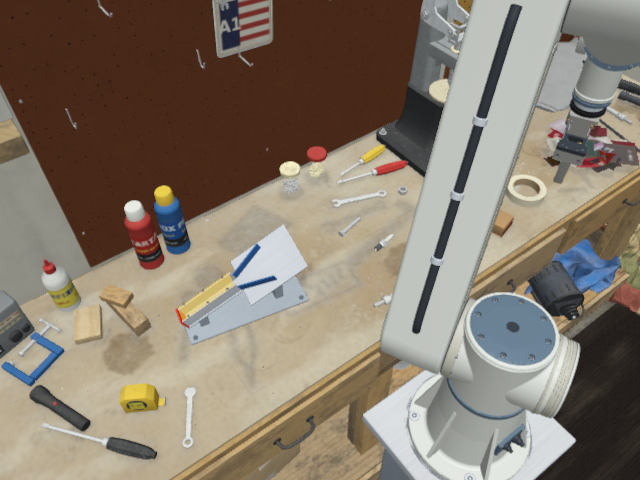

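View pics/top0.png

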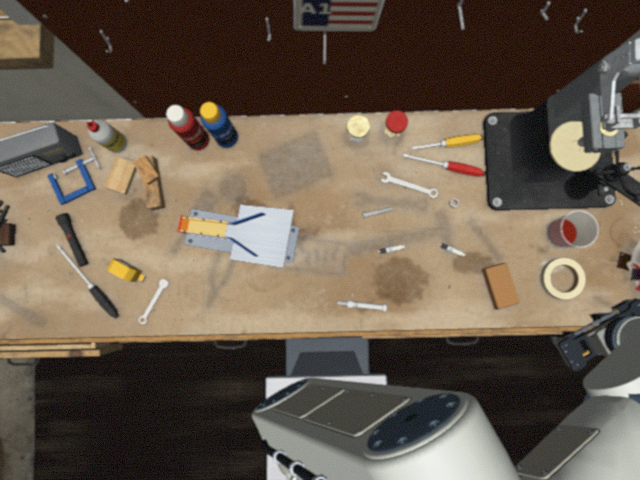

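The top view shows the plugs at about (391,248) and (453,249), and the rail with its red stop at (183,225) and plate at (265,235). Next I'll enlarge both.

```bash
cat > h.py <<'E'
from station import *
import cv2, numpy as np
def ray(c,uv,z):
    R=cv2.Rodrigues(c["rvec"])[0]; C=-R.T@c["tvec"].ravel()
    d=R.T@np.linalg.inv(c["intrinsics"])@np.array([*uv,1.]); return C+d*(z-C[2])/d[2]
def proj(c,P):
    return cv2.projectPoints(np.array(P,float).reshape(-1,3),c["rvec"],c["tvec"],c["intrinsics"],None)[0].reshape(-1,2)
E
python3 - <<'E'
from h import *
c=capture("top"); im=c["image"][:,:,::-1]
a=cv2.resize(im[230:266,370:475],None,fx=7.6,fy=7.6,interpolation=cv2.INTER_CUBIC)
b=cv2.resize(im[195:275,170:305],None,fx=5.9,fy=3.95,interpolation=cv2.INTER_CUBIC)
b=cv2.resize(im[200:272,170:305],None,fx=4.4,fy=4.4,interpolation=cv2.INTER_CUBIC)
o=np.zeros((a.shape[0]+b.shape[0],800,3),np.uint8); o[:a.shape[0],:a.shape[1]]=a[:,:800]; o[a.shape[0]:,:b.shape[1]]=b
cv2.imwrite("pics/crop.png",o); print(a.shape,b.shape)
for uv in((391,248),(453,249)): print(ray(c,uv,.01))
print(ray(c,(183,225),.05),ray(c,(294,236),.16))
E
```

```text
(274, 798, 3) (317, 594, 3)
[ 0.4851947  -0.18269611  0.01      ]
[ 0.47857628 -0.34923091  0.01      ]
[0.55582898 0.36772818 0.05      ] [0.5081289  0.06768522 0.16      ]
```

View pics/crop.png

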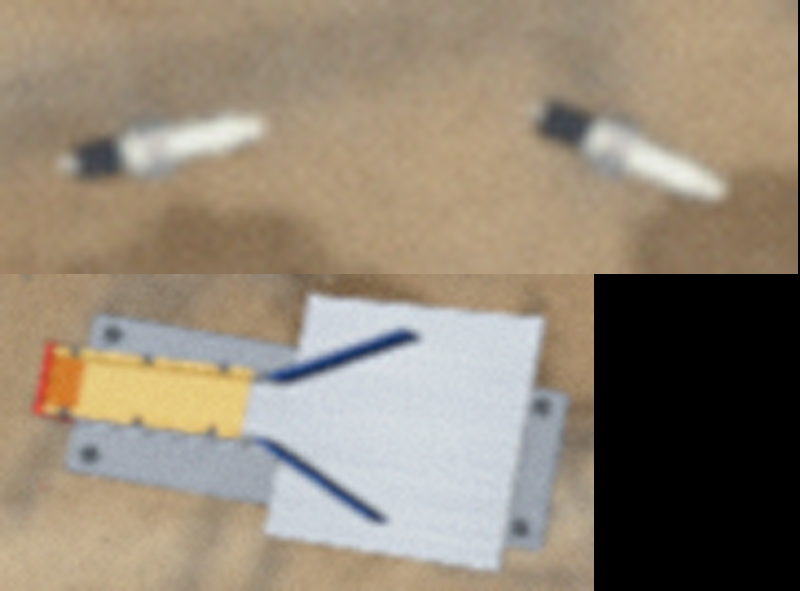

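The dark ends of both plugs are on the left in the image, the downhill side. The plate's upper corners are at crop (543,318) and (500,570). I'll fit the channel pose and the plug poses from these.

Run:
```python
from h import *
from scipy.optimize import least_squares
from scipy.spatial.transform import Rotation as Ro
c=capture("top")
A=lambda x,y:(370+(x+.5)/7.6-.5,230+(y+.5)/7.6-.5)
B=lambda x,y:(170+(x+.5)/4.4-.5,200+(y-274+.5)/4.4-.5)
for n,p,q in(("L",(65,163),(265,122)),("R",(537,110),(725,190))):
    P,Q=ray(c,A(*p),.01),ray(c,A(*q),.01); d=Q-P
    print(n,"thread",P,"porc",Q,"mid",(P+Q)/2,"len",np.linalg.norm(d),"yaw",np.arctan2(d[1],d[0]))
L=np.array([(.31,.07,0),(.31,-.07,0),(.15,0,.029),(0,0,.029)])
uv=np.array([B(543,318),B(500,570),B(247,403),B(44,380)])
def T(p):
    s=np.radians(25); R=Ro.from_euler("z",p[2]).as_matrix()@Ro.from_euler("y",-s).as_matrix()
    return L@R.T+[p[0],p[1],.035],R
best=None
for sg in(1,-1):
    M=L*[1,sg,1]
    def f(p):
        R=T(p)[1]; return (proj(c,M@R.T+[p[0],p[1],.035])-uv).ravel()
    r=least_squares(f,[.55,.36,-1.6]); print(sg,r.x,r.cost,f(r.x).round(2))
    if sg==1 or r.cost<best[0]: best=(r.cost,r.x)
p=best[1]; R=T(p)[1]
for x in(0,.15,.255,.31): print(x,R@[x,0,0]+[p[0],p[1],.035])
```

```text
L thread [ 0.47786751 -0.14774532  0.01      ] porc [ 0.49078242 -0.21908902  0.01      ] mid [ 0.48432497 -0.18341717  0.01      ] len 0.07250323110692984 yaw -1.391711781319416
R thread [ 0.4927807  -0.31552233  0.01      ] porc [ 0.46282794 -0.3805932   0.01      ] mid [ 0.47780432 -0.34805777  0.01      ] len 0.07163368769452114 yaw -2.0021908065134197
1 [ 0.55545833  0.35886047 -1.75750172] 1.1574984536649358 [-0.55 -0.47 -0.77  0.09  0.57  0.36  0.85  0.06]
-1 [ 0.55458279  0.35913763 -1.74797779] 3410.3979250664083 [-10.19  56.66   9.02 -58.52   0.54   0.25   0.74   0.43]
0 [0.55545833 0.35886047 0.035     ]
0.15 [0.53022366 0.22527689 0.09839274]
0.255 [0.51255939 0.13176839 0.14276766]
0.31 [0.50330667 0.08278774 0.16601166]
```

```bash
cat >> h.py <<'E'
from scipy.spatial.transform import Rotation as Ro
def quat(d,n,s):
    z=-n; x=s*np.cross(d,n); x/=np.linalg.norm(x)
    return Ro.from_matrix(np.c_[x,np.cross(z,x),z]).as_quat(scalar_first=True)
UP=np.array([0,0,1.]); OFF=.005
CO=np.array([.55546,.35886,.035]); CR=Ro.from_euler("z",-1.7575).as_matrix()@Ro.from_euler("y",-np.radians(25)).as_matrix()
PLUG={"L":((.4843,-.1834,0),-1.3917),"R":((.4778,-.3481,0),-2.0022)}
def pick(k,h):
    m,y=PLUG[k]; d=np.array([np.cos(y),np.sin(y),0]); return np.array(m)-OFF*d+UP*h,d
def place(h,x=.26): return CO+CR@[x-OFF,0,h]
E
python3 - <<'E'
from h import *
for s in(1,-1):
    for k in"LR":
        for h in(.011,.15):
            p,d=pick(k,h); q=planner.ik(p,quat(d,UP,s)); print(s,k,h,None if q is None else np.round(q,2))
    for h in(.013,.1): 
        q=planner.ik(place(h),quat(CR[:,0],CR[:,2],s)); print(s,"place",h,None if q is None else np.round(q,2))
E
```

```text
1 L 0.011 [-0.36  0.49  2.01 -0.    0.64  2.61]
1 L 0.15 [-0.36  0.27  1.93 -0.    0.94  2.61]
1 R 0.011 [-0.62  0.57  1.85 -0.    0.72  2.95]
1 R 0.15 [-0.62  0.38  1.78 -0.    0.99  2.95]
1 place 0.013 [ 0.48  0.44  1.75 -0.36  1.25 -2.31]
1 place 0.1 [ 0.53  0.39  1.63 -0.33  1.42 -2.33]
-1 L 0.011 [-0.36  0.49  2.01 -0.    0.64 -0.54]
-1 L 0.15 [-0.36  0.27  1.93 -0.    0.94 -0.54]
-1 R 0.011 [-0.62  0.57  1.85 -0.    0.72 -0.19]
-1 R 0.15 [-0.62  0.38  1.78 -0.    0.99 -0.19]
-1 place 0.013 [ 0.48  0.44  1.75 -0.36  1.25  0.83]
-1 place 0.1 [ 0.53  0.39  1.63 -0.33  1.42  0.81]
```

s=-1 is well placed. Picking plug L and checking before release.

```bash
cat >> h.py <<'E'
def fetch(k):
    p,d=pick(k,.12); arm.move_pose(p,quat(d,UP,-1))
    print("stopped",arm.move_linear(pick(k,.011)[0],.1,max_force=10)); arm.grab(15)
    print("width",read_state()["width"]); arm.move_linear(pick(k,.2)[0],.2)
    arm.move_pose(place(.09),quat(CR[:,0],CR[:,2],-1)); st=read_state(); print("width",st["width"],"t",st["clock"])
def look(name):
    t=capture("top")["image"][195:275,170:305]; s=capture("scene")["image"][205:355,160:320]
    a=cv2.resize(t,(675,400)[:2],interpolation=cv2.INTER_CUBIC)[:, :]; a=cv2.resize(t,(400,237),interpolation=cv2.INTER_CUBIC); b=cv2.resize(s,(400,375),interpolation=cv2.INTER_CUBIC)
    o=np.zeros((375,800,3),np.uint8); o[:237,:400]=a; o[:,400:]=b; cv2.imwrite(f"pics/{name}.png",o[:,:,::-1])
E
python3 - <<'E'
from h import *
fetch("L"); look("held1")
E
```

```text
stopped False
width 0.01876062245786161
width 0.018980995004362993 t 6.575
```

View pics/held1.png

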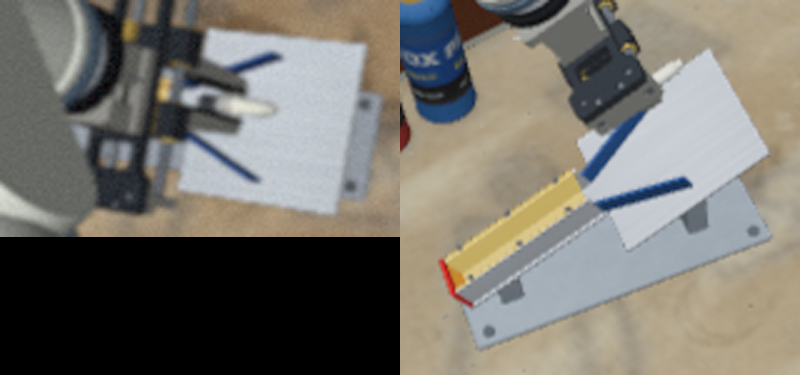

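The plug is held with its porcelain end uphill, at about (255,105) in the top crop, and lies along the channel. I'll lower and release it.

```bash
cat >> h.py <<'E'
def drop():
    print("touch",arm.move_linear(place(.0135),.1,max_force=8)); arm.open_jaws(); arm.move_linear(place(.10),.2)
    print("t",read_state()["clock"])
E
python3 - <<'E'
from h import *
drop()
p,d=pick("R",.12); arm.move_pose(p,quat(d,UP,-1)); look("after1"); print(read_state()["clock"])
E
```

```text
touch False
t 9.3167
11.35
```

View pics/after1.png

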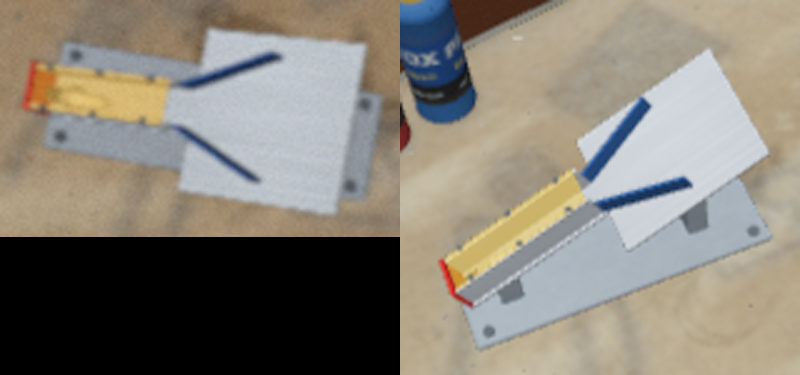

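The first plug is in the tube by the stop, at crop (50–108, 98). Now the second one, the same way.

Run:
```python
from h import *
fetch("R"); look("held2")
```

```text
stopped False
width 0.018932319000503718
width 0.01906466774096778 t 16.9083
```

View pics/held2.png

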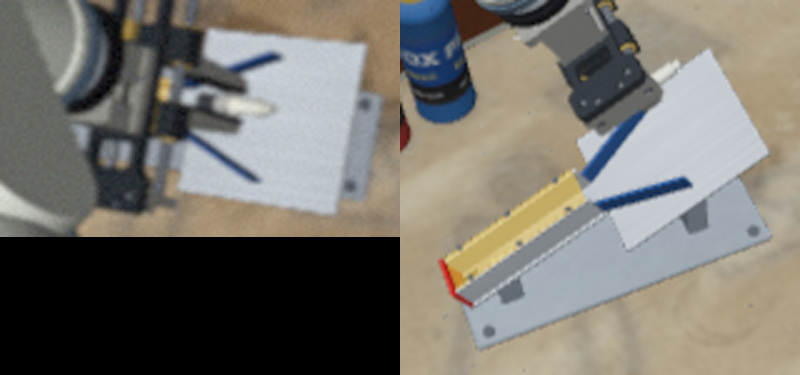

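The second plug is held the same way, with the porcelain end uphill at (255,106). Releasing.

Run:
```python
from h import *
drop()
p,d=pick("R",.2); arm.move_pose(p,quat(d,UP,-1)); arm.wait(.5)
c=capture("top"); t=c["image"][210:250,172:242,::-1]
cv2.imwrite("pics/final.png",cv2.resize(t,None,fx=10,fy=10,interpolation=cv2.INTER_CUBIC))
for x in(0,.0355,.071,.107,.142,.15): print(x,((proj(c,CO+CR@[x,0,.01])[0]-[172,210]+.5)*10).round())
print(read_state()["clock"],read_state()["contact_force"])
```

```text
touch False
t 19.65
0 [140. 156.]
0.0355 [243. 168.]
0.071 [349. 181.]
0.107 [459. 195.]
0.142 [569. 208.]
0.15 [594. 211.]
22.1 [-0.28049835  0.58696284  0.48956856]
```

View pics/final.png

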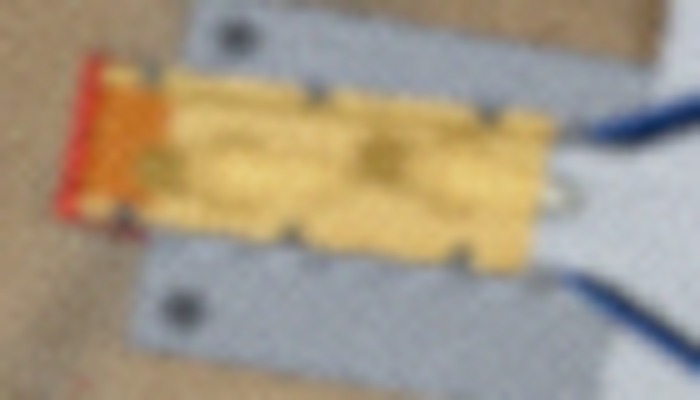

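Both dark ends face downhill, at (160,165) and (380,155). The upper plug's porcelain tip is at about x = 143 mm, so its middle is near 107 mm, within the 122 mm limit. Handing in.

```bash
python3 -c "
from station import workorder; print(workorder.hand_in())"
```

```text
the job is handed in; nothing more can be done
None
```

I picked up both plugs, set each on the tray tilted to the slope with its dark end downhill, and let it slide into the tube. I handed the job in with the clock at about 22 s of the 54 s allowed; no verdict is reported.

- **Position:** the last picture shows both plugs under the amber cover, one behind the other, dark ends downhill. Their middles are about 36 mm and 107 mm from the red stop; the limit is 122 mm. The first is an estimate from the spacing of the plugs. The second comes from the porcelain tip seen at the tube mouth.
- **Alignment:** the upper plug sits slightly askew, with its dark end about 7 mm and its tip about 3 mm off the centre line. That is roughly 0.07 rad, within the 0.2 rad limit.
- **Robot:** it was clear of everything, and no force stop tripped during the grasps or placings.
- **Not checked:** I took only one picture after the second plug slid in, so I did not confirm with a second one that both were at rest.

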